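Find the lifted pad of an analyser carrier with a touch probe and weigh it down

ROBOT

A 6-joint arm with a two-finger parallel gripper is mounted at the origin on the work surface. World frame = base frame: x ahead of the robot, y to its left, z up, the work surface at z = 0. Lengths are in mm, angles in rad, forces in N, time in s.
With the tool pointing down it reaches from about 350 to 875 mm from the base axis. Payload 15.5 kg.
Tool frame: the origin (TCP) lies midway between the tips of the shut fingers; the grasp point (between the pads) lies 19 mm behind it; z points along the fingers, y is the direction in which the jaws open and shut (so a half turn about z gives the same grasp; the last joint's range is limited). The gripper opens to 85 mm and grips with 20 to 120 N. Pads are 22 mm wide; open, the fingers measure 114 mm over their backs; the gripper's body (76 mm by 85 mm) begins 54 mm behind the grasp point. The pads swing forward as they close: fully open they stand 13 mm farther back than shut.
Start: joints at [-1.222, 0.494, 1.345, -0, 1.302, -0.096], TCP at [268.925, -564.186, 231.277] pointing down, gripper open.
Joint ranges: [-2.91, 2.91], [-0.82, 2.16], [0.22, 2.67], [-1.22, 4.37], [0.12, 2.79], [-3.08, 3.08]. Speed limits (rad/s): [1.89, 1.89, 2.57, 3.01, 3.01, 3.01].

INTERFACE

Orientations are given as a 3x3 rotation matrix whose columns are the frame's x, y, z axes.
In Python, from plant import r, imaging gives the robot as it stands. The module is installed in compiled form; this text tells all that it offers.
- The arm moves only by the tool move_arm, never from a script. Its argument "commands" is a list of rows, each a list of 7 numbers: the shift along the tool's x, y, z in cm, then the turn, a rotation vector about the tool's x, y, z in rad, then the gripper's target within -1 to 1 (fully open at 1, half-way at 0, shut at -1). In form: [[x, y, z, ax, ay, az, hand], ...]. A call has 1 to 12 rows; each row is the pose to reach, as a shift and turn from the pose measured when the call began, along the tool's axes at that moment; what a row does not reach only later rows make up. A row lasts 1/10 s, in which the tool goes at most 50 mm and 8.59 degrees, less where a joint would pass 70% of its speed; a pose out of reach is approached as far as the arm can. A call with a gripper value outside its range is refused whole. The fingers move at their own pace and stop on an object; the grip force is fixed at half the most. Time passes only in rows, so rows that repeat a pose let the fingers close. It gives the time, the measured TCP pose, the force and the opening at its end, in the units of the state.
- r.sense(): the state, without advancing time (a new reading comes with each control period).
- imaging.read_camera(name): name is "side" or "top"; returns a dict with "pixels" (384x512x3 uint8, red, green, blue), "mtx" (3x3 intrinsics, pixels), "distortion" ([k1, k2, p1, p2, k3] as OpenCV has them; the pictures are not rectified), "xyz" and "orientation" of the camera in the world. Camera axes: x right, y down, z forward; pixel columns grow to the right and rows downward; lengths in mm; the calibration is good to about 2 mm. A picture is of the moment at which its call begins. There is no depth.
- r.sign_off(): hands the job in, once; it reports no verdict.
The state is a dict: "time": time; "q": joint angles; "qvel": joint speeds; "effort": joint torques, N m; "position": TCP position; "tcp_rot": TCP orientation; "ft_force": force on the tool from outside, world axes, zero at the start; "torque": the same for the moment, N m; "finger_gap": opening from 0.0 (shut) to 1.0 (fully open).
Only numpy, scipy, OpenCV 4.12 (cv2) and the standard library are available. Lean on these libraries where they do the work, as an engineer would, in place of code of your own. Each camera call takes 0.05 s, during which the arm holds its last target. There are 200 camera calls.

TASK

One of the four black pads on the aluminium analyser carrier has lifted and stands a few millimetres high: take the touch probe from its white dock and press its sprung tip for a moment near the middle of each pad, beginning with the pad at the blue corner and going round clockwise as seen from above, so that the tip springs in a few millimetres but never right up to its stop. Then stand the probe back in its dock and let go. Finally stand the steel press weight upright on the middle of the high pad, without ever setting it on a level one, and leave the bottle, basket and tube rack where they are.

Things in the scene. Friction and masses are not known exactly. Their poses are not given: they have to be found in the camera images.
- carrier: fixed square aluminium carrier block, 184 x 184 x 30 mm, bearing four black square rubber pads in a 2 x 2 array. Origin: centre of its underside, on the bench; z up. Its corner at +x +y is marked by a flat blue L on the top face.
- pad_1 (a point): first pad of the carrier, at carrier x, y = 44, 44 mm (the one by the blue corner). Point: middle of its nominal top face, 40 mm above the bench even if this pad is the lifted one; z up. Pads are 54 x 54 mm, fixed and rigid. Three have their tops at this level; one of the four, drawn at random, is 4 to 6 mm higher.
- pad_2 (a point): second pad of the carrier, at carrier x, y = 44, -44 mm (next one clockwise seen from above). Point: middle of its nominal top face, 40 mm above the bench even if this pad is the lifted one; z up. Pads are 54 x 54 mm, fixed and rigid. Three have their tops at this level; one of the four, drawn at random, is 4 to 6 mm higher.
- pad_3 (a point): third pad of the carrier, at carrier x, y = -44, -44 mm (next one clockwise seen from above). Point: middle of its nominal top face, 40 mm above the bench even if this pad is the lifted one; z up. Pads are 54 x 54 mm, fixed and rigid. Three have their tops at this level; one of the four, drawn at random, is 4 to 6 mm higher.
- pad_4 (a point): fourth pad of the carrier, at carrier x, y = -44, 44 mm (next one clockwise seen from above). Point: middle of its nominal top face, 40 mm above the bench even if this pad is the lifted one; z up. Pads are 54 x 54 mm, fixed and rigid. Three have their tops at this level; one of the four, drawn at random, is 4 to 6 mm higher.
- dock_top (a point): fixed white dock: two upright walls (70 mm long in x, 12 mm thick, tops 80 mm above the bench), 44 mm apart in y, open at both x ends, on a 90 x 90 x 8 mm foot. Point midway between the walls at the level of their tops; z up. The probe's flange lies on the two wall tops, its shank hanging freely between them.
- probe_handle (a point): loose touch probe (0.25 kg), upright in the dock at the start, axes along the dock's. Point: centre of its orange handle, 30 x 30 mm, 60 mm tall; z up, x and y square to its faces. Flange below it: 60 (x) x 80 (y) x 8 mm, underside 38 mm below this point; then a 24 mm round shank 40 mm long; then the sprung tip, ending 100 mm below this point when not pressed.
- probe_tip (a point): lowest point of the probe's sprung tip (a red ball of 12 mm diameter); moves with the tip.
- tip (a joint): how far the probe's tip is pushed up into the probe (m): 0 = fully out, 0.012 = stop. The spring needs about 0.8 N to start and 0.4 N per mm.
- weight_mid (a point): steel press weight (loose, 0.55 to 0.9 kg), upright, 85 mm tall: round disc of 56 mm diameter, 40 mm tall, with a yellow round grip post of 30 mm diameter, 45 mm tall, on its top. Point on the axis half-way up, 42.5 mm above the underside; the middle of the grip post is 20 mm above this point. z up.
- reagent_mid (a point): bystander: white reagent bottle with blue cap, 64 mm diameter, 130 mm tall; point at its centre.
- basket_mid (a point): bystander: green basket of yellow-capped vials, 100 x 160 mm, 66 mm tall with the vials; point at the basket's centre, 27.5 mm up.
- tubes_mid (a point): bystander: white rack of red-capped sample tubes, 60 x 160 mm, 86 mm tall with the tubes; point at the centre of its block, 22.5 mm up.
Not all that is in view belongs to the job. Leave any brown look-alike of the part that bears probe_handle alone. Leave any brown look-alike of the part that bears weight_mid alone.

How it is judged (in metres and radians):
On the way, in this order (a step that is already met when the one before it is completed fails the run):
1. the probe's tip is pressed in by at least 1 mm within 18 mm of the middle of the first pad (blue corner) (value of joint tip above 0.001 m and horizontal distance between probe_tip and pad_1 below 0.018 m and z of probe_tip in the frame of pad_1 between -0.006 and 0.009 m), for 0.1 s.
2. the probe's tip is pressed in by at least 1 mm within 18 mm of the middle of the second pad (clockwise) (value of joint tip above 0.001 m and horizontal distance between probe_tip and pad_2 below 0.018 m and z of probe_tip in the frame of pad_2 between -0.006 and 0.009 m), for 0.1 s.
3. the probe's tip is pressed in by at least 1 mm within 18 mm of the middle of the third pad (clockwise) (value of joint tip above 0.001 m and horizontal distance between probe_tip and pad_3 below 0.018 m and z of probe_tip in the frame of pad_3 between -0.006 and 0.009 m), for 0.1 s.
4. the probe's tip is pressed in by at least 1 mm within 18 mm of the middle of the fourth pad (clockwise) (value of joint tip above 0.001 m and horizontal distance between probe_tip and pad_4 below 0.018 m and z of probe_tip in the frame of pad_4 between -0.006 and 0.009 m), for 0.1 s.
5. the probe stands back in its dock, let go (horizontal distance between probe_handle and dock_top below 0.025 m and z of probe_handle in the frame of dock_top between 0.034 and 0.042 m and angle between probe_handle's own z axis and vertical below 0.08 rad and linear speed of probe below 0.02 m/s and contact force between the fingers and probe below 0.1 N), for 0.2 s.
At the end, for the whole second after the job is handed in: The probe stands upright in its dock (within 25 mm of its middle, flange down on the walls within 4 mm, tilt under 0.08 rad) and the weight stands upright (tilt under 0.06 rad) and still on the high pad, its axis within 15 mm of the middle of that pad; both let go (all of step 5 and (horizontal distance between weight_mid and pad_1 below 0.015 m or horizontal distance between weight_mid and pad_2 below 0.015 m or horizontal distance between weight_mid and pad_3 below 0.015 m or horizontal distance between weight_mid and pad_4 below 0.015 m) and z of weight_mid in the frame of pad_1 between 0.045 and 0.05 m and angle between weight_mid's own z axis and vertical below 0.06 rad and linear speed of weight below 0.02 m/s and angular speed of weight below 0.1 rad/s); the robot touches nothing.
It fails at once if the probe's tip is pressed to its stop (over 11 of its 12 mm) (value of joint tip above 0.011 m).
It fails at once if the weight is set down on a level pad ((horizontal distance between weight_mid and pad_1 below 0.045 m or horizontal distance between weight_mid and pad_2 below 0.045 m or horizontal distance between weight_mid and pad_3 below 0.045 m or horizontal distance between weight_mid and pad_4 below 0.045 m) and z of weight_mid in the frame of pad_1 below 0.044 m).
It fails at once if the bottle, basket or tube rack is moved by more than 20 mm (distance of any of reagent_mid, basket_mid, tubes_mid from where it was at the start of the episode above 0.02 m).
It also fails if it takes over 66 s, if anything falls off the work surface, if the arm or the gripper's body presses on something with over 40 N, if the wrist force passes 120 N, or if a joint passes its speed limit or range.

## Working session

There is one attempt and no reset: what is moved stays moved. The work goes in short steps, Python scripts to look and compute and a tool call to move; the robot and the scene stay as the last step left them, time stands still between calls to the robot, and variables do not carry over. Pictures are saved under pics/ and viewed, about 8 in all and at most 12, crops included, and the job is handed in when it is done.

Besides the shell and the picture viewer there is one more tool, called after "Call:" as a command line: name --pt "numbers of a row" for each row, then --argument value for the rest. move_arm: Moves the arm, as the interface text tells. Its arguments: {"type":"object","properties":{"commands":{"type":"array","items":{"type":"array","items":{"type":"number"}}}},"required":["commands"]}

```bash
mkdir -p pics
cat > h.py <<'E'
import numpy as np, cv2, pickle
from plant import r, imaging
def cam(n):
    c=imaging.read_camera(n); c={k:np.array(v) for k,v in c.items()}; return c
def ray(c,p):
    u=cv2.undistortPoints(np.array(p,float).reshape(-1,1,2),c['mtx'],c['distortion']).reshape(-1,2)
    d=np.c_[u,np.ones(len(u))]@c['orientation'].T
    return c['xyz'],d
def onz(c,p,z):
    o,d=ray(c,p); return o+d*((z-o[2])/d[:,2])[:,None]
def proj(c,P):
    R=c['orientation'].T; t=-R@c['xyz']
    return cv2.projectPoints(np.array(P,float).reshape(-1,1,3),cv2.Rodrigues(R)[0],t,c['mtx'],c['distortion'])[0].reshape(-1,2)
def tri(c1,p1,c2,p2):
    A=np.zeros((3,3));b=np.zeros(3)
    for c,p in((c1,p1),(c2,p2)):
        o,d=ray(c,p);d=d[0]/np.linalg.norm(d[0]);M=np.eye(3)-np.outer(d,d);A+=M;b+=M@o
    return np.linalg.solve(A,b)
def save(n,im): cv2.imwrite('pics/'+n+'.png',cv2.cvtColor(im,cv2.COLOR_RGB2BGR))
def totool(P):  # world point -> shift in tool axes (cm)
    s=r.sense(); return np.array(s['tcp_rot']).T@(np.array(P)-np.array(s['position']))/10
E
python3 - <<'E'
from h import *
np.set_printoptions(precision=4,suppress=True)
for n in('top','side'):
    c=cam(n); save(n+'0',c['pixels']); print(n,c['xyz'],c['orientation'],c['mtx'].tolist(),c['distortion'])
    pickle.dump(c,open(n+'0.pkl','wb'))
print(r.sense())
E
```

```text
top [ 458.6076   -8.1541 1149.8892] [[ 0.0022 -0.9969  0.0785]
 [-0.9999 -0.0011  0.0147]
 [-0.0146 -0.0785 -0.9968]] [[359.93351966124516, 0.0, 257.3242965132086], [0.0, 359.93351966124516, 195.88035581721329], [0.0, 0.0, 1.0]] [0.0186 0.     0.     0.     0.    ]
side [365.9224 796.5959 630.3981] [[-0.9701 -0.1233  0.209 ]
 [-0.2425  0.5196 -0.8193]
 [-0.0075 -0.8455 -0.534 ]] [[416.9574757605414, 0.0, 257.81856907711983], [0.0, 416.9574757605414, 182.63244603282433], [0.0, 0.0, 1.0]] [-0.0571  0.      0.      0.      0.    ]
{'time': 0.1, 'q': array([-1.2215,  0.4941,  1.346 , -0.    ,  1.3025, -0.0955]), 'qvel': array([ 0.0004, -0.0011, -0.001 , -0.0005,  0.    , -0.0004]), 'effort': array([  0.0008, -88.3591, -38.4563,   0.    ,   0.0052,  -0.    ]), 'position': array([ 268.8151, -563.8967,  230.7526]), 'tcp_rot': array([[ 0.9027,  0.4303, -0.0004],
       [ 0.4303, -0.9027,  0.001 ],
       [ 0.0001, -0.0011, -1.    ]]), 'ft_force': array([ 0.2205, -0.4276,  0.0052]), 'torque': array([-0.005 ,  0.0179,  0.0053]), 'finger_gap': 1.0036346285472333}
```

View pics/top0.png

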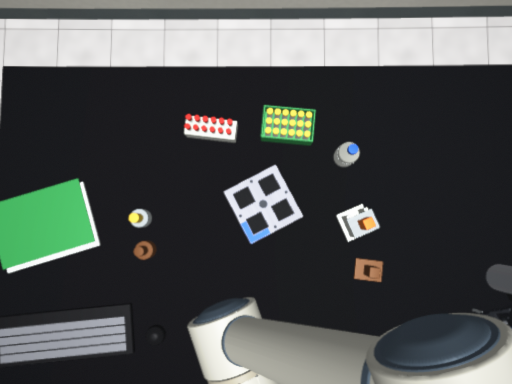

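View pics/side0.png

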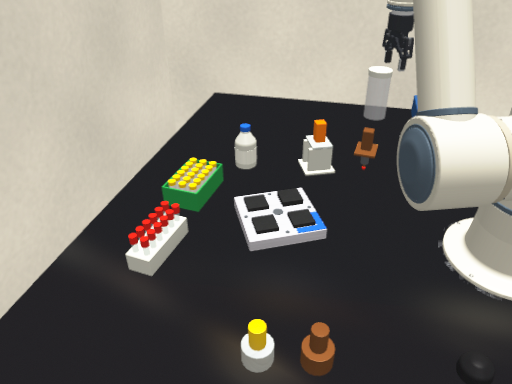

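The top view shows the carrier at about (263,204), with its blue corner at (250,238). The orange probe stands in the white dock at (368,224)/(358,222), and the steel weight with the yellow post is at (140,218).

Things that could be mistaken for the targets are the brown probe at (370,270) and the brown weight at (144,250). By the description I choose the orange probe and the yellow post, and I'll check that choice in one crop.

Run:
```python
from h import *
np.set_printoptions(precision=1,suppress=True)
T=pickle.load(open('top0.pkl','rb'));S=pickle.load(open('side0.pkl','rb'))
def blobs(c,lo,hi,amin=20,box=None):
    hsv=cv2.cvtColor(c['pixels'],cv2.COLOR_RGB2HSV); m=cv2.inRange(hsv,lo,hi)
    if box: k=np.zeros_like(m);x0,y0,x1,y1=box;k[y0:y1,x0:x1]=1;m=m*k
    n,l,st,ce=cv2.connectedComponentsWithStats(m)
    return [(st[i],ce[i],(l==i)) for i in range(1,n) if st[i][4]>=amin]
for nm,c,b in(('T',T,None),('S',S,None)):
    for col,lo,hi in(('orange',(5,200,180),(17,255,255)),('yellow',(22,150,120),(32,255,255)),('brown',(5,100,40),(17,220,170))):
        for s,ce,_ in blobs(c,lo,hi): print(nm,col,s,ce)
print('carrier')
g=cv2.cvtColor(T['pixels'],cv2.COLOR_RGB2GRAY)
box=g[160:250,215:310]
m=((T['pixels'].max(2)>90)*255).astype(np.uint8); k=np.zeros_like(m);k[155:252,215:312]=1;m*=k
cs,h=cv2.findContours(m,cv2.RETR_CCOMP,cv2.CHAIN_APPROX_NONE)
for i,q in enumerate(cs):
    if cv2.contourArea(q)>60:
        R=cv2.minAreaRect(q); z=30 if h[0][i][3]<0 else 40
        print(h[0][i][3],cv2.contourArea(q),R, onz(T,[R[0]],z), onz(T,cv2.boxPoints(R),z)[:,:2].tolist())
a=cv2.resize(T['pixels'][195:290,325:405],None,fx=5,fy=5); b=cv2.resize(T['pixels'][195:290,110:180],None,fx=5,fy=5)
save('crop',np.hstack([a,b]))
```

```text
T yellow [128 214   4   8  23] [129.7 217.6]
T yellow [136 214   6   8  28] [138.9 217.8]
T brown [358 218   8  12  44] [361.6 223.8]
T brown [133 241  23  19 346] [144.3 249.7]
T brown [353 258  31  24 323] [370.3 270.3]
S orange [314 120  13  22 167] [320.4 132. ]
S yellow [168 157  49  33 684] [191.9 172.9]
S yellow [248 319  19  31 503] [257.  333.5]
S brown [357 127  20  25 279] [366.9 140.1]
S brown [354 144  25  15  80] [365.6 153.3]
S brown [300 322  36  54 936] [317.1 354. ]
carrier
-1 3514.5 ((262.6446228027344, 203.7175750732422), (60.409507751464844, 60.357521057128906), 62.10273361206055) [[522.3  -8.2  30. ]] [[561.5239131490362, 119.46131299987888], [650.7418059511156, -47.46984447669605], [483.44536397596306, -134.76177933390346], [396.0349308851151, 30.367386620477383]]
0 273.5 ((257.0000305175781, 222.5000457763672), (16.994115829467773, 17.441329956054688), 63.43495178222656) [[463.9   9.1  40. ]] [[475.15625843557814, 44.8214690120859], [499.2469150256871, -3.1792371990448025], [452.61868849818563, -26.584152541435174], [428.6700069198471, 21.264293600891385]]
0 2
[... 173 characters left out ...]
41.3755258740945, -80.9443677403328], [493.2747642659638, -104.7099754674454], [468.6113924699883, -55.46893733912935]]
0 273.0 ((243.7000274658203, 197.40003967285156), (17.441329956054688, 16.994115829467773), 63.43495178222656) [[541.2  50.4  40. ]] [[553.613749180648, 86.11805378960973], [577.31651311478, 39.10926212811539], [528.8730946455254, 14.7834876761869], [505.3115016607449, 61.64526032225153]]
0 277.5 ((268.6000061035156, 184.3000030517578), (17.4888973236084, 17.612932205200195), 60.2551155090332) [[582.  -26.6  40. ]] [[592.0710882016949, 10.55905841308944], [619.4146085903466, -36.900532986800954], [572.018813708838, -63.705893730042], [544.8325002980425, -16.38717764073018]]
```

View pics/crop.png

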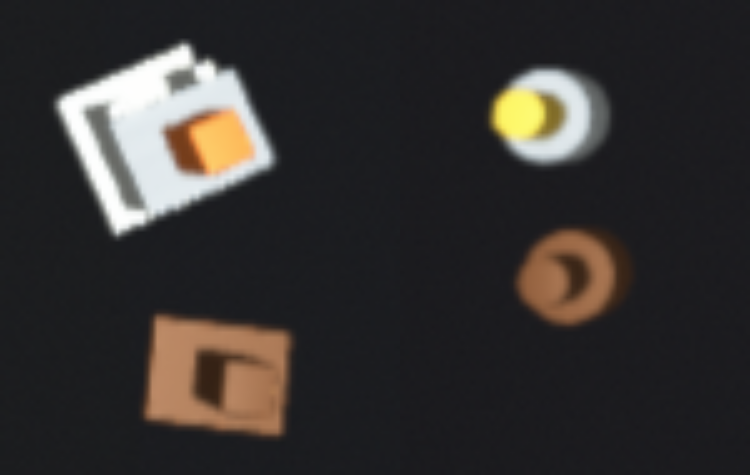

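The crop shows the orange-handled probe in the white dock (handle top at about (370,223)), and the steel weight with its yellow post (post top at about (134,218)). The brown ones beside them are the look-alikes. Next I'll get precise positions.

Run:
```python
from h import *
np.set_printoptions(precision=2,suppress=True)
T=pickle.load(open('top0.pkl','rb'));S=pickle.load(open('side0.pkl','rb'))
def mk(c,f,box):
    p=c['pixels'].astype(int);m=f(p[...,0],p[...,1],p[...,2]);k=np.zeros(m.shape,bool);x0,y0,x1,y1=box;k[y0:y1,x0:x1]=1
    m=(m&k).astype(np.uint8);n,l,st,ce=cv2.connectedComponentsWithStats(m)
    i=1+np.argmax(st[1:,4]);return (l==i).astype(np.uint8),ce[i],st[i]
m,ce,st=mk(T,lambda r,g,b:(r>200)&(b<140)&(g>90),(355,210,385,240)); print('handle top',ce,st)
print(onz(T,[ce],148)); R=cv2.minAreaRect(np.argwhere(m)[:,::-1].astype(np.float32));print(R)
mS,cS,stS=mk(S,lambda r,g,b:(r>150)&(b<80)&(g<160),(305,110,335,150));print('side handle',cS,stS)
print('tri of top-face c / ', tri(T,[ce],S,[cS]))
# flange: grey-blue in top view vs white dock
p=T['pixels'][208:244,335:382]; print(p[18,12:40:3].tolist())
m,c2,s2=mk(T,lambda r,g,b:(b>r+5)&(r>150),(335,205,385,245)); print('flange',c2,s2)
k=cv2.convexHull(np.argwhere(m)[:,::-1].astype(np.float32)); R=cv2.minAreaRect(k);print(R,onz(T,[R[0]],88)); print(onz(T,cv2.boxPoints(R),88))
m,cy,sy=mk(T,lambda r,g,b:(r>170)&(g>150)&(b<90),(120,205,155,235)); print('post',cy,sy,onz(T,[cy],85))
m,cs,ss=mk(S,lambda r,g,b:(r>120)&(g>100)&(b<90),(240,310,275,360)); print('post side',cs,ss, )
for P in (onz(T,[cy],85)[0],):
    P=P.copy();P[2]=62; print('predicted side post centre',proj(S,[P]))
H=onz(T,[ce],148)[0].copy();H[2]=118;print('pred side handle',proj(S,[H]))
m,cs,ss=mk(T,lambda r,g,b:(r>170)&(g>170)&(b>150),(120,205,162,235)); print('disc',cs,ss)
print('brown probe',onz(T,[[370,270]],60),'brown wt',onz(T,[[144,250]],40))
for z in(40,45): print('padside',proj(S,[[463.9,9.1,z],[541.2,50.4,z],[582,-26.6,z],[504.9,-68.2,z]]).tolist())
```

```text
handle top [368.65 222.91] [363 217  12  13 108]
[[ 463.03 -300.62  148.  ]]
((368.7000427246094, 222.9000244140625), (10.28591251373291, 10.28591251373291), 63.43495178222656)
side handle [319.3  131.74] [314 120  13  22 217]
tri of top-face c /  [ 463.24 -311.84  109.56]
[[103, 105, 101], [222, 229, 231], [226, 233, 237], [225, 233, 236], [177, 163, 153], [117, 61, 27], [242, 155, 75], [253, 200, 102], [253, 193, 96], [248, 192, 136]]
flange [360.44 223.24] [347 209  32  29 337]
((362.8253479003906, 223.2157745361328), (21.10394859313965, 26.979951858520508), 65.55604553222656) [[ 462.34 -301.22   88.  ]]
[[ 473.96 -253.03   88.  ]
 [ 506.83 -325.2    88.  ]
 [ 450.78 -349.18   88.  ]
 [ 418.12 -277.34   88.  ]]
post [129.44 217.  ] [129 213   3   9   9] [[479.28 386.36  85.  ]]
post side [256.97 333.56] [248 319  19  31 505]
predicted side post centre [[253.95 340.61]]
pred side handle [[319.12 130.71]]
disc [140.81 217.59] [132 209  16  18 140]
brown probe [[ 324.08 -327.01   60.  ]] brown wt [[379.26 355.2   40.  ]]
padside [[300.4441137620088, 215.71745672589836], [264.467607196979, 221.49927148619255], [255.5871468538215, 200.67847472546111], [289.23135330997195, 195.57320256245922]]
padside [[300.5458727024892, 214.00869134252486], [264.4700648979381, 219.77482981380248], [255.56614767020017, 199.0179429817215], [289.29666659879285, 193.92839469780944]]
```

The tool's yaw (25.5°) already matches the probe's (about 24.5°). I'll move above the handle.

Call:
move_arm --pt "28.8 -15.4 0 0 0 0 1" --pt "28.8 -15.4 0 0 0 0 1" --pt "28.8 -15.4 0 0 0 0 1" --pt "28.8 -15.4 0 0 0 0 1" --pt "28.8 -15.4 0 0 0 0 1" --pt "28.8 -15.4 0 0 0 0 1" --pt "28.8 -15.4 0 0 0 0 1" --pt "28.8 -15.4 0 0 0 0 1" --pt "28.8 -15.4 0 0 0 0 1" --pt "28.8 -15.4 0 0 0 0 1" --pt "28.8 -15.4 0 0 0 0 1" --pt "28.8 -15.4 0 0 0 0 1"

```text
time: 1.3
position: [462.1, -301.7, 230.9]
tcp_rot: [[0.903, 0.429, -0.0], [0.429, -0.903, 0.001], [0.0, -0.001, -1.0]]
ft_force: [0.7, -0.8, -0.9]
finger_gap: 1.001
```

Call:
move_arm --pt "0.1 0 4 0 0 0 1" --pt "0.1 0 8 0 0 0 1" --pt "0.1 0 11 0 0 0 1" --pt "0.1 0 13 0 0 0 1" --pt "0.1 0 13 0 0 0 1" --pt "0.1 0 13 0 0 0 1"

```text
time: 1.9
position: [462.9, -301.5, 101.3]
tcp_rot: [[0.903, 0.429, -0.001], [0.429, -0.903, 0.001], [-0.0, -0.001, -1.0]]
ft_force: [0.2, 0.4, -0.0]
finger_gap: 1.001
```

Run:
```python
from h import *
s=r.sense(); print(s['position'],s['ft_force'])
S=cam('side'); save('side1',cv2.resize(S['pixels'][90:190,270:400],None,fx=5,fy=5,interpolation=cv2.INTER_CUBIC))
```

```text
[ 462.87934578 -301.52914205  101.33982226] [ 0.23365158  0.4305569  -0.00795362]
```

View pics/side1.png

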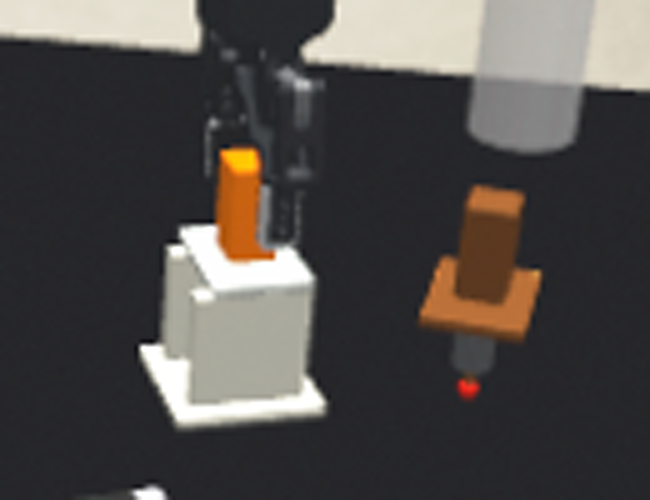

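The side crop shows the orange handle at about (240,200), between the front finger at (280,215) and the other finger behind it. The brown probe is well clear at (490,250). Closing the gripper.

Call:
move_arm --pt "0 0 0 0 0 0 -1" --pt "0 0 0 0 0 0 -1" --pt "0 0 0 0 0 0 -1" --pt "0 0 0 0 0 0 -1" --pt "0 0 0 0 0 0 -1" --pt "0 0 0 0 0 0 -1" --pt "0 0 0 0 0 0 -1" --pt "0 0 0 0 0 0 -1"

```text
time: 2.75
position: [463.5, -301.9, 102.6]
tcp_rot: [[0.903, 0.429, 0.001], [0.429, -0.903, -0.0], [0.001, 0.001, -1.0]]
ft_force: [-1.3, 0.5, 8.9]
finger_gap: 0.343
```

Run:
```python
from h import *
s=r.sense(); print(s['position'],s['ft_force'],s['finger_gap'])
T=cam('top'); p=T['pixels'].astype(int)[205:245,335:390]; m=(p[...,0]>200)&(p[...,2]<140)&(p[...,1]>90)
print(m.sum())
```

```text
[ 463.50377592 -301.8944303   102.55307307] [-1.32044236  0.47214169  8.87873893] 0.3434301941371726
0
```

Call:
move_arm --pt "0 0 -2 0 0 0 -1" --pt "0 0 -5 0 0 0 -1" --pt "0 0 -9 0 0 0 -1" --pt "0 0 -9 0 0 0 -1" --pt "0 0 -9 0 0 0 -1"

```text
time: 3.3
position: [463.5, -301.9, 193.0]
tcp_rot: [[0.903, 0.429, 0.002], [0.429, -0.903, -0.001], [0.002, 0.002, -1.0]]
ft_force: [-0.5, 0.6, -3.3]
finger_gap: 0.343
```

Run:
```python
from h import *
s=r.sense(); print(s['position'],s['ft_force'],s['finger_gap'])
S=cam('side'); save('side2',cv2.resize(S['pixels'][70:190,270:370],None,fx=5,fy=5,interpolation=cv2.INTER_CUBIC))
T=cam('top');P=s['position']+[0,0,-78.6]
print('pred ball centre side',proj(S,[P]))
p=S['pixels'].astype(int);m=(p[...,0]>130)&(p[...,1]<60)&(p[...,2]<60);m[:,:250]=0
n,l,st,ce=cv2.connectedComponentsWithStats(m.astype(np.uint8));print(st[1:],ce[1:])
print(totool([464,9,s['position'][2]]),totool([464,9,140]))
```

```text
[ 463.52507666 -301.94625128  193.01897043] [-0.50499618  0.64172447 -3.32135196] 0.34334528281726345
pred ball centre side [[318.91820097 131.63441766]]
[[318 132   4   2   6]
 [362 166   4   3   8]] [[319.5        132.66666667]
 [363.125      167.25      ]]
[ 13.41560464 -27.98812581  -0.12649876] [ 13.41470549 -27.98369667   5.17539636]
```

View pics/side2.png

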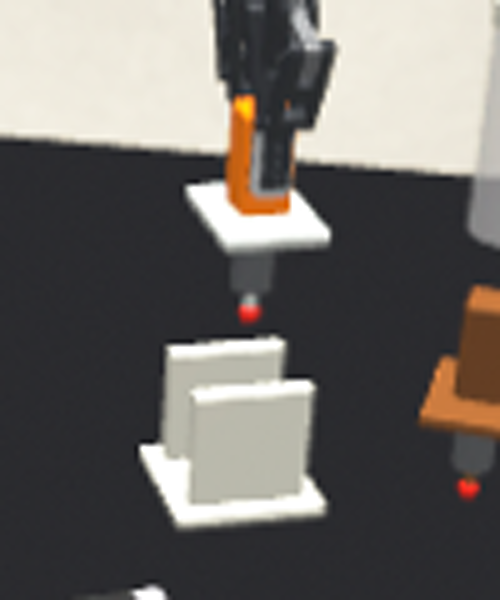

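The probe is held upright, with the red tip at (250,312) in the crop, which agrees with the predicted position. Moving over pad 1.

Call:
move_arm --pt "13.4 -28.0 0 0 0 0 -1" --pt "13.4 -28.0 0 0 0 0 -1" --pt "13.4 -28.0 0 0 0 0 -1" --pt "13.4 -28.0 0 0 0 0 -1" --pt "13.4 -28.0 0 0 0 0 -1" --pt "13.4 -28.0 0 0 0 0 -1" --pt "13.4 -28.0 0 0 0 0 -1" --pt "13.4 -28.0 3 0 0 0 -1" --pt "13.4 -28.0 4 0 0 0 -1" --pt "13.4 -28.0 5 0 0 0 -1" --pt "13.4 -28.0 5 0 0 0 -1" --pt "13.4 -28.0 5 0 0 0 -1"

```text
time: 4.6
position: [463.9, 8.6, 141.9]
tcp_rot: [[0.904, 0.428, -0.001], [0.428, -0.904, 0.001], [-0.0, -0.001, -1.0]]
ft_force: [-0.7, 0.5, -2.0]
finger_gap: 0.339
```

Run:
```python
from h import *
s=r.sense(); print(s['position'],s['ft_force'],s['finger_gap'])
S=cam('side');T=cam('top'); save('both3',np.vstack([cv2.resize(S['pixels'][120:250,220:340],None,fx=4,fy=4,interpolation=cv2.INTER_CUBIC)]))
p=S['pixels'].astype(int);m=(p[...,0]>130)&(p[...,1]<60)&(p[...,2]<60);m[:,:220]=0
n,l,st,ce=cv2.connectedComponentsWithStats(m.astype(np.uint8));print(st[1:],ce[1:])
print(proj(S,[s['position']-[0,0,78.6]]))
```

```text
[463.9197557    8.57981894 141.87904169] [-0.65843616  0.4618971  -1.99142488] 0.3391159797032059
[[362 166   4   3   8]
 [300 208   4   3   9]] [[363.125      167.25      ]
 [301.66666667 209.22222222]]
[[300.9489114  207.55182054]]
```

View pics/both3.png

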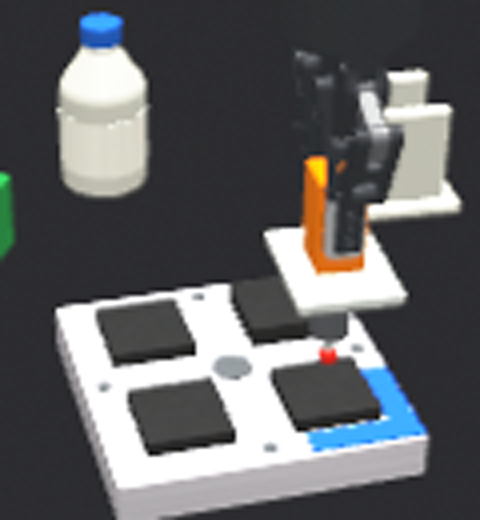

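The tip hovers over the middle of pad 1, the one by the blue corner, with its ball at (328,355) in the crop. I'll descend in stages and watch the force.

Call:
move_arm --pt "0 0 0 0 0 0 -1" --pt "0 0 0 0 0 0 -1" --pt "0 0 0 0 0 0 -1"

```text
time: 5.0
position: [464.4, 8.6, 142.6]
tcp_rot: [[0.904, 0.428, 0.001], [0.428, -0.904, 0.001], [0.001, -0.0, -1.0]]
ft_force: [-0.0, -0.7, -2.4]
finger_gap: 0.343
```

Call:
move_arm --pt "0 0 0.5 0 0 0 -1" --pt "0 0 1.0 0 0 0 -1" --pt "0 0 1.2 0 0 0 -1" --pt "0 0 1.2 0 0 0 -1"

```text
time: 5.4
position: [464.1, 8.7, 130.1]
tcp_rot: [[0.904, 0.428, 0.0], [0.428, -0.904, 0.001], [0.001, -0.001, -1.0]]
ft_force: [0.3, -0.0, -2.8]
finger_gap: 0.341
```

Call:
move_arm --pt "0 0 0.2 0 0 0 -1" --pt "0 0 0.2 0 0 0 -1" --pt "0 0 0.2 0 0 0 -1"

```text
time: 5.7
position: [464.1, 8.7, 128.1]
tcp_rot: [[0.904, 0.428, 0.0], [0.428, -0.904, 0.001], [0.001, -0.001, -1.0]]
ft_force: [1.0, -0.6, -2.1]
finger_gap: 0.344
```

Call:
move_arm --pt "0 0 0.2 0 0 0 -1" --pt "0 0 0.2 0 0 0 -1" --pt "0 0 0.2 0 0 0 -1"

```text
time: 6.0
position: [464.1, 8.7, 126.1]
tcp_rot: [[0.904, 0.428, 0.0], [0.428, -0.904, 0.001], [0.001, -0.001, -1.0]]
ft_force: [0.8, -0.4, -2.8]
finger_gap: 0.341
```

Call:
move_arm --pt "0 0 0.2 0 0 0 -1" --pt "0 0 0.2 0 0 0 -1" --pt "0 0 0.2 0 0 0 -1"

```text
time: 6.3
position: [464.2, 8.7, 124.1]
tcp_rot: [[0.904, 0.428, 0.0], [0.428, -0.904, 0.001], [0.001, -0.0, -1.0]]
ft_force: [0.4, 0.6, -1.4]
finger_gap: 0.342
```

Call:
move_arm --pt "0 0 0.2 0 0 0 -1" --pt "0 0 0.4 0 0 0 -1" --pt "0 0 0.4 0 0 0 -1" --pt "0 0 0.4 0 0 0 -1"

```text
time: 6.7
position: [464.2, 8.7, 120.1]
tcp_rot: [[0.904, 0.428, 0.0], [0.428, -0.904, 0.001], [0.001, -0.001, -1.0]]
ft_force: [-0.1, 0.3, 0.2]
finger_gap: 0.348
```

Run:
```python
from h import *
f=[]
for i in range(4): cam('side'); s=r.sense(); f.append(s['ft_force'][2])
print(s['position'],f,s['time'])
for P in([541,50],[582,-27],[505,-68]): print(totool([*P,s['position'][2]]))
```

```text
[464.20854774   8.69038404 120.1245525 ] [np.float64(-0.4863707707883632), np.float64(-0.6750911471025751), np.float64(-0.32605037533332326), np.float64(0.03192905947787236)] 6.9
[ 8.70833760e+00 -4.46014898e-01  6.49155192e-03]
[9.11744687e+00 8.26791718e+00 2.32489825e-03]
[ 4.03516059e-01  8.67702330e+00 -4.15178185e-03]
```

Pad 1 is level: the net force is about 2.1 N at TCP z 120. For the others I'll stop first at z 125, where only a high pad would push.

Call:
move_arm --pt "0 0 -2 0 0 0 -1" --pt "0 0 -2 0 0 0 -1" --pt "8.7 -0.45 -2 0 0 0 -1" --pt "8.7 -0.45 -2 0 0 0 -1" --pt "8.7 -0.45 -2 0 0 0 -1" --pt "8.7 -0.45 -2 0 0 0 -1" --pt "8.7 -0.45 -1.2 0 0 0 -1" --pt "8.7 -0.45 -0.8 0 0 0 -1" --pt "8.7 -0.45 -0.5 0 0 0 -1" --pt "8.7 -0.45 -0.5 0 0 0 -1" --pt "8.7 -0.45 -0.5 0 0 0 -1"

```text
time: 8.0
position: [540.7, 49.9, 125.2]
tcp_rot: [[0.904, 0.428, 0.0], [0.428, -0.904, 0.001], [0.001, -0.001, -1.0]]
ft_force: [0.6, -0.6, -2.6]
finger_gap: 0.344
```

```bash
cat > f.py <<'E'
from h import *
f=[]
for i in range(6): cam('side'); s=r.sense(); f.append(s['ft_force'][2])
print(s['position'],np.round(f,2),np.mean(f),s['time'])
E
python3 f.py
```

```text
[541.00015539  49.99559246 125.33696766] [-1.79 -2.5  -1.84 -2.27 -2.84 -2.1 ] -2.2229631378547237 8.3
```

Pad 2 is level, with no contact at z 125. Pressing it.

Call:
move_arm --pt "0 0 0.3 0 0 0 -1" --pt "0 0 0.5 0 0 0 -1" --pt "0 0 0.5 0 0 0 -1" --pt "0 0 0.5 0 0 0 -1"

```text
time: 8.7
position: [541.1, 50.0, 120.4]
tcp_rot: [[0.904, 0.428, 0.001], [0.428, -0.904, 0.001], [0.001, -0.0, -1.0]]
ft_force: [-0.5, -0.4, 0.1]
finger_gap: 0.345
```

```bash
python3 f.py; python3 -c "
from h import *
print(totool([582,-27,125]))"
```

```text
[541.08194498  49.98794093 120.40971633] [-0.41  0.3   1.04 -0.55 -0.79  0.26] -0.02475415700291454 9.0
[ 0.40256111  8.70923053 -0.46071465]
```

Call:
move_arm --pt "0 0 -2 0 0 0 -1" --pt "0 0 -2 0 0 0 -1" --pt "0.4 8.7 -2 0 0 0 -1" --pt "0.4 8.7 -2 0 0 0 -1" --pt "0.4 8.7 -2 0 0 0 -1" --pt "0.4 8.7 -2 0 0 0 -1" --pt "0.4 8.7 -1.2 0 0 0 -1" --pt "0.4 8.7 -0.8 0 0 0 -1" --pt "0.4 8.7 -0.5 0 0 0 -1" --pt "0.4 8.7 -0.5 0 0 0 -1" --pt "0.4 8.7 -0.5 0 0 0 -1"

```text
time: 10.1
position: [581.9, -26.6, 125.3]
tcp_rot: [[0.904, 0.428, 0.001], [0.428, -0.904, 0.001], [0.001, -0.0, -1.0]]
ft_force: [0.5, -0.2, -1.6]
finger_gap: 0.343
```

```bash
python3 f.py
```

```text
[581.99567394 -26.96524278 125.52367245] [-2.67 -2.12 -1.96 -2.09 -2.9  -2.36] -2.3497884062550742 10.4
```

Pad 3 is level too. Pressing it.

Call:
move_arm --pt "0 0 0.3 0 0 0 -1" --pt "0 0 0.5 0 0 0 -1" --pt "0 0 0.5 0 0 0 -1" --pt "0 0 0.5 0 0 0 -1"

```text
time: 10.8
position: [582.1, -27.0, 120.6]
tcp_rot: [[0.904, 0.428, 0.001], [0.428, -0.904, 0.001], [0.002, 0.0, -1.0]]
ft_force: [1.0, 0.0, 0.3]
finger_gap: 0.348
```

```bash
python3 f.py; python3 -c "
from h import *
print(totool([505,-68,125]))"
```

```text
[582.09241141 -26.9693129  120.59604926] [-0.53 -0.23  0.07 -0.29  0.48 -0.21] -0.11769200225240593 11.1
[-8.72293364  0.40751798 -0.45373716]
```

Call:
move_arm --pt "0 0 -2 0 0 0 -1" --pt "0 0 -2 0 0 0 -1" --pt "-8.7 0.4 -2 0 0 0 -1" --pt "-8.7 0.4 -2 0 0 0 -1" --pt "-8.7 0.4 -2 0 0 0 -1" --pt "-8.7 0.4 -2 0 0 0 -1" --pt "-8.7 0.4 -1.2 0 0 0 -1" --pt "-8.7 0.4 -0.8 0 0 0 -1" --pt "-8.7 0.4 -0.5 0 0 0 -1" --pt "-8.7 0.4 -0.5 0 0 0 -1" --pt "-8.7 0.4 -0.5 0 0 0 -1"

```text
time: 12.2
position: [505.5, -67.7, 125.4]
tcp_rot: [[0.904, 0.428, 0.002], [0.428, -0.904, 0.001], [0.002, 0.0, -1.0]]
ft_force: [0.9, 0.7, -0.6]
finger_gap: 0.339
```

```bash
python3 f.py
```

```text
[505.26662754 -67.81808306 125.6230441 ] [-0.85 -0.57 -0.81 -1.36 -0.16 -0.09] -0.6384237499021345 12.5
```

Pad 4 is the high one: it already gives about +1.7 N at z 125.6. I'll press 1.5 mm more to be certain.

Call:
move_arm --pt "0 0 0.15 0 0 0 -1" --pt "0 0 0.15 0 0 0 -1" --pt "0 0 0.15 0 0 0 -1"

```text
time: 12.8
position: [505.3, -67.8, 124.1]
tcp_rot: [[0.904, 0.428, 0.002], [0.428, -0.904, 0.001], [0.002, 0.0, -1.0]]
ft_force: [0.5, 1.3, 0.8]
finger_gap: 0.341
```

```bash
python3 f.py; python3 -c "
from h import *
print(totool([463.5,-301.9,195]))"
```

```text
[505.29487448 -67.81464215 124.1402251 ] [ 0.21 -1.03  0.42  0.17  0.3   0.95] 0.17094741035893612 13.1
[-13.78533878  19.36715065  -7.10750664]
```

Call:
move_arm --pt "0 0 -4 0 0 0 -1" --pt "0 0 -7.2 0 0 0 -1" --pt "0 0 -7.2 0 0 0 -1" --pt "-13.8 19.4 -7.2 0 0 0 -1" --pt "-13.8 19.4 -7.2 0 0 0 -1" --pt "-13.8 19.4 -7.2 0 0 0 -1" --pt "-13.8 19.4 -7.2 0 0 0 -1" --pt "-13.8 19.4 -7.2 0 0 0 -1" --pt "-13.8 19.4 -7.2 0 0 0 -1" --pt "-13.8 19.4 -7.2 0 0 0 -1" --pt "-13.8 19.4 -7.2 0 0 0 -1" --pt "-13.8 19.4 -7.2 0 0 0 -1"

```text
time: 14.3
position: [463.5, -301.1, 195.7]
tcp_rot: [[0.903, 0.429, 0.001], [0.429, -0.903, 0.001], [0.002, -0.001, -1.0]]
ft_force: [0.2, -0.1, -2.5]
finger_gap: 0.343
```

```bash
python3 f.py; python3 -c "
from h import *
print(totool([463.5,-301.9,102.6]));print(r.sense()['tcp_rot'])"
```

```text
[ 463.67019316 -301.94897796  196.01599396] [-2.83 -2.38 -2.24 -3.53 -2.04 -2.44] -2.5754558344253344 14.6
[-0.03104083 -0.0152633   9.34155214]
[[ 9.03480108e-01  4.28625896e-01  1.88059804e-03]
 [ 4.28625804e-01 -9.03481985e-01  4.72360123e-04]
 [ 1.90155223e-03  3.79304870e-04 -9.99998120e-01]]
```

Call:
move_arm --pt "0 0 4 0 0 0 -1" --pt "0 0 7 0 0 0 -1" --pt "0 0 8.5 0 0 0 -1" --pt "0 0 9.0 0 0 0 -1" --pt "0 0 9.3 0 0 0 -1" --pt "0 0 9.4 0 0 0 -1" --pt "0 0 9.4 0 0 0 -1"

```text
time: 15.3
position: [464.2, -302.2, 102.8]
tcp_rot: [[0.904, 0.429, 0.003], [0.429, -0.904, -0.0], [0.002, 0.002, -1.0]]
ft_force: [-0.2, -1.0, -2.4]
finger_gap: 0.345
```

Call:
move_arm --pt "0 0 0.1 0 0 0 -1" --pt "0 0 0.1 0 0 0 -1" --pt "0 0 0.1 0 0 0 -1"

```text
time: 15.6
position: [464.5, -302.3, 102.6]
tcp_rot: [[0.903, 0.429, 0.004], [0.429, -0.903, -0.001], [0.003, 0.003, -1.0]]
ft_force: [-1.2, 1.2, 5.0]
finger_gap: 0.344
```

Contact with the dock, at +7 N. Opening the fingers.

Call:
move_arm --pt "0 0 0 0 0 0 1" --pt "0 0 0 0 0 0 1" --pt "0 0 0 0 0 0 1" --pt "0 0 0 0 0 0 1" --pt "0 0 0 0 0 0 1" --pt "0 0 0 0 0 0 1" --pt "0 0 -3 0 0 0 1" --pt "0 0 -8 0 0 0 1" --pt "0 0 -13 0 0 0 1" --pt "0 0 -13 0 0 0 1"

```text
time: 16.6
position: [466.3, -304.0, 238.9]
tcp_rot: [[0.903, 0.429, 0.011], [0.429, -0.903, -0.007], [0.007, 0.012, -1.0]]
ft_force: [0.6, -0.7, -0.3]
finger_gap: 1.0
```

Run:
```python
from h import *
np.set_printoptions(precision=2,suppress=True)
s=r.sense();print(s['position'],s['finger_gap'])
S=cam('side');T=cam('top')
S0=pickle.load(open('side0.pkl','rb'));T0=pickle.load(open('top0.pkl','rb'))
for c in(S0,S):
    p=c['pixels'].astype(int);m=((p[...,0]>150)&(p[...,2]<80)&(p[...,1]<160));m[:,:305]=0;m[:,335:]=0;m[:110]=0;m[150:]=0
    print('side handle',np.argwhere(m).mean(0)[::-1],m.sum())
# weight post
for nm,c in(('T',T),('S',S)):
    h=cv2.cvtColor(c['pixels'],cv2.COLOR_RGB2HSV);m=cv2.inRange(h,(20,130,90),(35,255,255))
    if nm=='T': m[:,:120]=0;m[:,160:]=0;m[:200]=0;m[240:]=0
    else: m[:310]=0
    n,l,st,ce=cv2.connectedComponentsWithStats(m);print(nm,st[1:],ce[1:])
a=cv2.resize(S['pixels'][90:190,270:350],None,fx=5,fy=5);b=cv2.resize(T['pixels'][200:240,115:170],None,fx=7,fy=7)
b=np.vstack([b,np.zeros((220,385,3),np.uint8)]);save('chk',np.hstack([a,b]))
```

```text
[ 466.26 -304.05  238.94] 1.0003730545535667
side handle [319.38 131.36] 224
side handle [319.32 131.63] 219
T [[128 213  14   9 105]] [[134.19 217.43]]
S [[247 319  20  31 511]] [[256.96 333.44]]
```

View pics/chk.png

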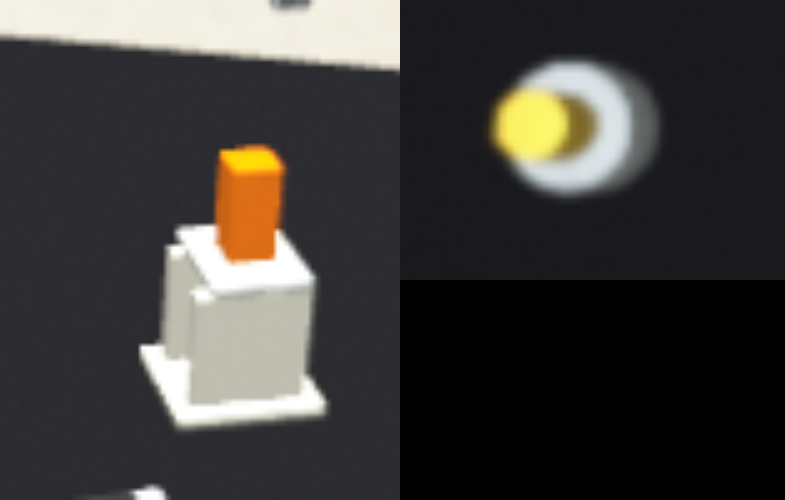

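The probe is back upright in the dock, with the handle at the same pixel as at the start. The yellow post top is at about (133.3,217.5) in the top image and the disc at about (138.4,217.9).

Run:
```python
from h import *
from scipy.spatial.transform import Rotation as Ro
np.set_printoptions(precision=3,suppress=True)
T=pickle.load(open('top0.pkl','rb'));S=pickle.load(open('side0.pkl','rb'))
a=onz(T,[[130.0+3.1,217.5]],85);print('post85',a, 'disc40',onz(T,[[138.3,217.9]],40))
print('side post at 62',onz(S,[[257,333.4]],62.5))
print(proj(S,[[a[0,0],a[0,1],85],[a[0,0],a[0,1],40]]))
s=r.sense();R=s['tcp_rot']
x=np.array([.903,.429,0]);x/=np.linalg.norm(x);z=np.array([0,0,-1.]);D=np.c_[x,np.cross(z,x),z]
print('rotvec',Ro.from_matrix(R.T@D).as_rotvec())
for P in(a[0]*[1,1,0]+[0,0,200],[505,-68,200]):print(totool(P))
```

```text
post85 [[477.813 375.476  85.   ]] disc40 [[477.411 375.583  40.   ]]
side post at 62 [[477.836 372.034  62.5  ]]
[[256.365 326.087]
 [256.623 343.793]]
rotvec [ 0.005 -0.004 -0.   ]
[ 30.267 -60.694   3.208]
[ 13.712 -19.462   3.342]
```

Call:
move_arm --pt "30.3 -60.7 3.2 0.005 -0.004 0 1" --pt "30.3 -60.7 3.2 0.005 -0.004 0 1" --pt "30.3 -60.7 3.2 0.005 -0.004 0 1" --pt "30.3 -60.7 3.2 0.005 -0.004 0 1" --pt "30.3 -60.7 3.2 0.005 -0.004 0 1" --pt "30.3 -60.7 3.2 0.005 -0.004 0 1" --pt "30.3 -60.7 3.2 0.005 -0.004 0 1" --pt "30.3 -60.7 3.2 0.005 -0.004 0 1" --pt "30.3 -60.7 3.2 0.005 -0.004 0 1" --pt "30.3 -60.7 3.2 0.005 -0.004 0 1" --pt "30.3 -60.7 3.2 0.005 -0.004 0 1" --pt "30.3 -60.7 3.2 0.005 -0.004 0 1"

```text
time: 17.9
position: [475.4, 298.8, 202.3]
tcp_rot: [[0.903, 0.429, -0.002], [0.429, -0.903, -0.001], [-0.002, 0.0, -1.0]]
ft_force: [1.6, -0.0, -0.2]
finger_gap: 1.001
```

```bash
python3 -c "
from h import *
print(totool([477.6,374.8,200]),totool([477.6,374.8,48]),r.sense()['tcp_rot'])"
```

```text
[ 3.46398909 -6.7718164   0.22129725] [ 3.500225   -6.77236718 15.42125404] [[ 9.03382331e-01  4.28830727e-01 -2.13807791e-03]
 [ 4.28829431e-01 -9.03384860e-01 -1.05504173e-03]
 [-2.38394152e-03  3.62353194e-05 -9.99997158e-01]]
```

Call:
move_arm --pt "3.5 -6.8 0 0 0 0 1" --pt "3.5 -6.8 0 0 0 0 1" --pt "3.5 -6.8 0 0 0 0 1" --pt "3.5 -6.8 4 0 0 0 1" --pt "3.5 -6.8 8 0 0 0 1" --pt "3.5 -6.8 11 0 0 0 1" --pt "3.5 -6.8 14 0 0 0 1" --pt "3.5 -6.8 15.4 0 0 0 1" --pt "3.5 -6.8 15.4 0 0 0 1" --pt "3.5 -6.8 15.4 0 0 0 1"

```text
time: 18.9
position: [477.7, 375.0, 48.8]
tcp_rot: [[0.903, 0.429, -0.002], [0.429, -0.903, -0.001], [-0.002, 0.0, -1.0]]
ft_force: [-0.5, -0.5, 0.1]
finger_gap: 1.002
```

Run:
```python
from h import *
s=r.sense(); print(s['position'],s['ft_force'])
S=cam('side'); save('w1',cv2.resize(S['pixels'][264:384,200:340],None,fx=4,fy=4,interpolation=cv2.INTER_CUBIC))
```

```text
[477.69226656 374.9677369   48.79193296] [-0.50900526 -0.45816628  0.11324457]
```

View pics/w1.png

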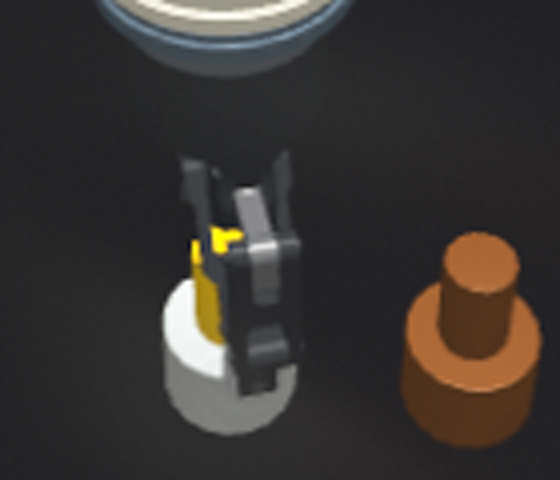

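The fingers straddle the yellow post at about (215,285), and the brown weight is clear at (470,340). Closing and lifting.

Call:
move_arm --pt "0 0 0 0 0 0 -1" --pt "0 0 0 0 0 0 -1" --pt "0 0 0 0 0 0 -1" --pt "0 0 0 0 0 0 -1" --pt "0 0 0 0 0 0 -1" --pt "0 0 0 0 0 0 -1" --pt "0 0 0 0 0 0 -1" --pt "0 0 0 0 0 0 -1"

```text
time: 19.75
position: [478.4, 375.3, 49.8]
tcp_rot: [[0.903, 0.429, -0.0], [0.429, -0.903, -0.0], [-0.0, -0.0, -1.0]]
ft_force: [1.3, -1.6, 6.1]
finger_gap: 0.338
```

Call:
move_arm --pt "0 0 -2 0 0 0 -1" --pt "0 0 -5 0 0 0 -1" --pt "0 0 -9 0 0 0 -1" --pt "0 0 -12 0 0 0 -1" --pt "0 0 -12 0 0 0 -1" --pt "0 0 -12 0 0 0 -1"

```text
time: 20.35
position: [478.0, 375.1, 169.2]
tcp_rot: [[0.903, 0.429, -0.001], [0.429, -0.903, -0.0], [-0.001, -0.0, -1.0]]
ft_force: [-0.1, 0.5, -7.1]
finger_gap: 0.336
```

```bash
python3 -c "
from h import *
s=r.sense();print(s['torque'],totool([505,-68,150]),s['tcp_rot'])
S=cam('side'); save('w2',cv2.resize(S['pixels'][180:384,200:340],None,fx=4,fy=4,interpolation=cv2.INTER_CUBIC)[:600])"
```

```text
[ 0.02109738  0.04425625 -0.01802803] [-16.55708629  41.18624823   1.93151652] [[ 9.03399703e-01  4.28798870e-01 -7.11510254e-04]
 [ 4.28798747e-01 -9.03399983e-01 -3.24464220e-04]
 [-7.81908242e-04 -1.19738258e-05 -9.99999694e-01]]
```

View pics/w2.png

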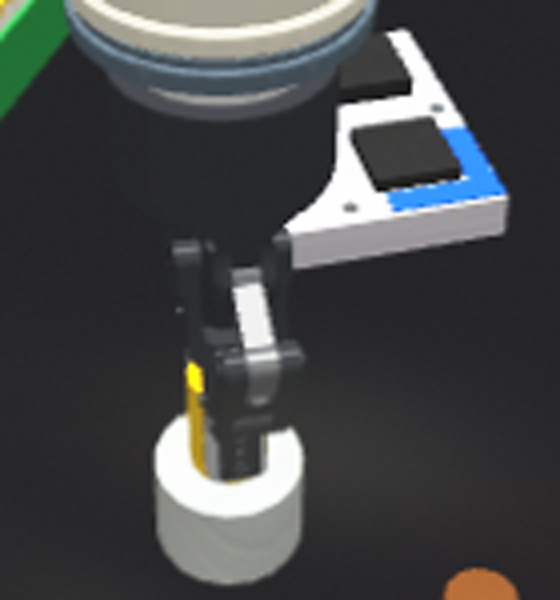

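The weight is held upright, with its underside at TCP − 49.8 mm. Moving over pad 4.

Call:
move_arm --pt "-16.5 41.2 0 0 0 0 -1" --pt "-16.5 41.2 0 0 0 0 -1" --pt "-16.5 41.2 0 0 0 0 -1" --pt "-16.5 41.2 0 0 0 0 -1" --pt "-16.5 41.2 0 0 0 0 -1" --pt "-16.5 41.2 0 0 0 0 -1" --pt "-16.5 41.2 0 0 0 0 -1" --pt "-16.5 41.2 0 0 0 0 -1" --pt "-16.5 41.2 0 0 0 0 -1" --pt "-16.5 41.2 0 0 0 0 -1" --pt "-16.5 41.2 0 0 0 0 -1" --pt "-16.5 41.2 0 0 0 0 -1"

```text
time: 21.6
position: [504.2, -67.4, 167.6]
tcp_rot: [[0.903, 0.429, -0.005], [0.429, -0.903, -0.0], [-0.004, -0.002, -1.0]]
ft_force: [0.4, 0.5, -6.1]
finger_gap: 0.335
```

```bash
python3 -c "
from h import *
s=r.sense();print(s['tcp_rot'],totool([505,-68,100]))"; python3 f.py
```

```text
[[ 9.03309724e-01  4.28962972e-01 -4.72338760e-03]
 [ 4.28965602e-01 -9.03320690e-01 -4.92964447e-04]
 [-4.47819724e-03 -1.58087123e-03 -9.99988723e-01]] [0.07359606 0.0959171  6.76311414]
[505.09837493 -67.51013734 168.73842594] [-6.36 -5.87 -6.3  -6.39 -5.14 -5.25] -5.886181472649121 21.9
```

Call:
move_arm --pt "0 0 3 0 0 0 -1" --pt "0 0 5 0 0 0 -1" --pt "0 0 6.5 0 0 0 -1" --pt "0 0 6.9 0 0 0 -1" --pt "0 0 6.9 0 0 0 -1" --pt "0 0 6.9 0 0 0 -1"

```text
time: 22.5
position: [505.4, -67.6, 100.4]
tcp_rot: [[0.903, 0.43, -0.001], [0.43, -0.903, -0.002], [-0.002, 0.001, -1.0]]
ft_force: [0.7, 0.2, -5.8]
finger_gap: 0.334
```

Call:
move_arm --pt "0 0 0.15 0 0 0 -1" --pt "0 0 0.3 0 0 0 -1" --pt "0 0 0.3 0 0 0 -1"

```text
time: 22.8
position: [505.5, -67.6, 97.6]
tcp_rot: [[0.903, 0.43, -0.001], [0.43, -0.903, -0.002], [-0.002, 0.001, -1.0]]
ft_force: [-0.1, -0.1, -6.0]
finger_gap: 0.333
```

Call:
move_arm --pt "0 0 0.1 0 0 0 -1" --pt "0 0 0.1 0 0 0 -1"

```text
time: 23.0
position: [505.5, -67.6, 96.6]
tcp_rot: [[0.903, 0.43, -0.001], [0.43, -0.903, -0.002], [-0.002, 0.001, -1.0]]
ft_force: [-0.6, 0.2, -6.8]
finger_gap: 0.336
```

Call:
move_arm --pt "0 0 0.1 0 0 0 -1" --pt "0 0 0.1 0 0 0 -1"

```text
time: 23.2
position: [505.4, -67.6, 95.5]
tcp_rot: [[0.903, 0.43, -0.001], [0.43, -0.903, -0.002], [-0.002, 0.001, -1.0]]
ft_force: [0.3, -0.2, -6.2]
finger_gap: 0.333
```

Call:
move_arm --pt "0 0 0.1 0 0 0 -1" --pt "0 0 0.1 0 0 0 -1"

```text
time: 23.4
position: [505.3, -67.6, 94.3]
tcp_rot: [[0.903, 0.43, -0.001], [0.43, -0.903, -0.002], [-0.002, 0.001, -1.0]]
ft_force: [-0.2, -0.0, -6.4]
finger_gap: 0.333
```

Call:
move_arm --pt "0 0 0.05 0 0 0 -1" --pt "0 0 0.05 0 0 0 -1"

```text
time: 23.6
position: [505.6, -67.6, 94.1]
tcp_rot: [[0.903, 0.43, -0.001], [0.43, -0.903, -0.002], [-0.001, 0.001, -1.0]]
ft_force: [-0.6, 1.8, 2.2]
finger_gap: 0.337
```

Contact on pad 4 at z 94.1, so the pad top is at about 44.3 mm, which fits a high pad. Releasing.

Call:
move_arm --pt "0 0 0 0 0 0 1" --pt "0 0 0 0 0 0 1" --pt "0 0 0 0 0 0 1" --pt "0 0 0 0 0 0 1" --pt "0 0 0 0 0 0 1" --pt "0 0 0 0 0 0 1" --pt "0 0 -2 0 0 0 1" --pt "0 0 -6 0 0 0 1" --pt "0 0 -11 0 0 0 1" --pt "0 0 -15 0 0 0 1" --pt "0 0 -18 0 0 0 1" --pt "0 0 -18 0 0 0 1"

```text
time: 24.8
position: [507.5, -67.7, 278.2]
tcp_rot: [[0.903, 0.43, 0.006], [0.43, -0.903, -0.003], [0.004, 0.006, -1.0]]
ft_force: [0.2, 0.0, -1.0]
finger_gap: 1.003
```

Run:
```python
from h import *
np.set_printoptions(precision=1,suppress=True)
s=r.sense();print(s['time'],s['position'],s['ft_force'])
S=cam('side');save('end',cv2.resize(S['pixels'][90:270,120:350],None,fx=3,fy=3,interpolation=cv2.INTER_CUBIC))
p=cv2.cvtColor(S['pixels'],cv2.COLOR_RGB2HSV);m=cv2.inRange(p,(20,130,90),(35,255,255));m[:,:240]=0
n,l,st,ce=cv2.connectedComponentsWithStats(m);print(st[1:],ce[1:])
print(proj(S,[[505,-68,z] for z in(84.3,107,129.3)]))
i=1+np.argmax(st[1:,4]);print('post centre at z107 ->',onz(S,[ce[i]],107))
```

```text
24.8 [507.5 -67.7 278.2] [ 0.2  0.  -1. ]
[[315 120  11   4  38]
 [284 163  14  21 257]] [[319.8 121.5]
 [290.4 172.6]]
[[289.8 180.7]
 [290.1 172.8]
 [290.4 164.9]]
post centre at z107 -> [[504.6 -69.5 107. ]]
```

View pics/end.png

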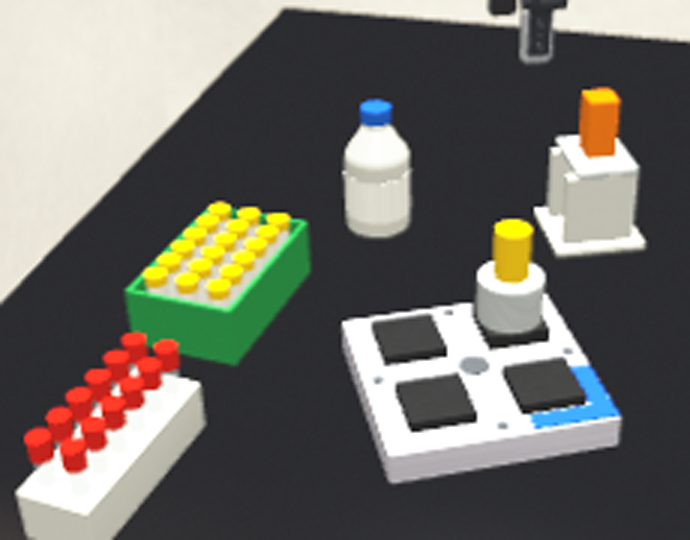

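The weight stands upright and centred on pad 4 (post at (512,250) in the crop). The probe is upright in its dock at (600,120), and the bottle, basket and rack look untouched. Handing in.

```bash
python3 -c "
from h import *
print(r.sign_off())"
```

```text
the job is handed in; nothing more can be done
None
```

The job is done and handed in at about 25 s of the 66 s allowed; the system gave no verdict.

- **Pads:** I pressed all four in clockwise order from the blue corner, each by about 3–4 mm judging from the spring force. Pad 4 is the high one: it pushed back with about 1.7 N at a height where pads 2 and 3 gave nothing and pad 1 showed it was level. When I set the weight down, it made contact at about 44.3 mm, near the low end of the stated 44–46 mm.
- **Probe:** it is back upright in its dock and released, with its handle within 0.3 px of where it started in the side view.
- **Weight:** it stands upright and released on pad 4. In the last picture its axis measured (504.6, −69.5), about 2 mm from the middle of the pad.
- **Bystanders:** the bottle, basket and tube rack look unmoved in that picture; I did not measure them.
- **Disagreement:** before the first press the side camera showed the probe tip about 1.7 px lower than computed. The contact height then matched the computed one to about 0.5 mm, so I put it down to calibration error.

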